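Key the swivel hub onto the cabinet's spindle

ROBOT

A 6-joint arm with a two-finger parallel gripper is mounted at the origin on the work surface. World frame = base frame: x ahead of the robot, y to its left, z up, the work surface at z = 0. Lengths are in m, angles in rad, forces in N, time in s.
With the tool pointing down it reaches from about 0.325 to 0.9 m from the base axis. Payload 6.1 kg.
Tool frame: the origin (TCP) lies on the mounting face of the last link; the fingertips stand 173 mm ahead of it and the grasp point (between the pads) lies 155 mm ahead of it; z points along the fingers, y is the direction in which the jaws open and shut (so a half turn about z gives the same grasp; the last joint's range is limited). The gripper opens to 85 mm and grips with 20 to 120 N. Pads are 22 mm wide; open, the fingers measure 114 mm over their backs; the gripper's body (76 mm by 85 mm) begins 54 mm behind the grasp point. The pads swing forward as they close: fully open they stand 13 mm farther back than shut.
Start: joints at [-1.374, 0.22, 1.526, -0, 1.395, -0.126], TCP at [0.198, -0.593, 0.405] pointing down, gripper open.
Joint ranges: [-2.98, 2.98], [-0.91, 2.08], [0.09, 2.57], [-1.24, 4.39], [0.2, 2.65], [-2.68, 2.68]. Speed limits (rad/s): [2.57, 2.57, 3.01, 3.14, 3.14, 3.14].

INTERFACE

Orientations are given as a rotation vector (axis times angle).
In Python, from workcell import ctrl gives the robot as it stands. The module is installed in compiled form; this text tells all that it offers.
- The arm moves only by the tool apply_moves, never from a script. Its argument "moves" is a list of rows, each a list of 6 numbers: the shift along the tool's x, y, z in m, then the turn, a rotation vector about the tool's x, y, z in rad. A call has 1 to 20 rows; each row shifts and turns the commanded pose from where the row before left it, along the tool's axes as they then stand; what a row does not reach is not made up. A row lasts 1/10 s, in which the tool goes at most 50 mm and 8.59 degrees, less where a joint would pass 70% of its speed; a pose out of reach is approached as far as the arm can. A call with a gripper value outside its range is refused whole. "fingers" is the opening in per cent of the stroke, from 0 (shut) to 100 (fully open), set as the call begins (left out, the last holds). The fingers move at their own pace and stop on an object; "force" is the grip in N (left out, the last holds). Time passes only in rows, so rows that do not move let the fingers close. It gives the time, the measured TCP pose, the force and the opening at its end, in the units of the state.
- ctrl.state(): the state, without advancing time (a new reading comes with each control period).
- ctrl.capture(name): name is "side" or "top" or "wrist"; returns a dict with "img" (420x560x3 uint8, blue, green, red), "intrinsics" (3x3 intrinsics, pixels), "D" ([k1, k2, p1, p2, k3] as OpenCV has them; the pictures are not rectified), "world_from_camera" (4x4, takes a point from camera to world coordinates); the wrist camera has in their place "T_tool_cam" (4x4, takes a point from camera to tool coordinates, whose origin is the TCP and whose axes are the flange's). Camera axes: x right, y up, looking along -z (the intrinsics and any distortion apply to the point x, -y, -z); pixel columns grow to the right and rows downward; lengths in m; the calibration is good to about 2 mm. A picture is of the moment at which its call begins: read the wrist's pose just before it. There is no depth.
- ctrl.close_job(): hands the job in, once; it reports no verdict.
The state is a dict: "clock": time; "joint_pos": joint angles; "joint_velocities": joint speeds; "joint_efforts": joint torques, N m; "eef_pos": TCP position; "eef_rot": TCP orientation; "ft_force": force on the tool from outside, world axes, zero at the start; "torque": the same for the moment, N m; "finger_gap": opening from 0.0 (shut) to 1.0 (fully open).
Only numpy, scipy, OpenCV 4.12 (cv2) and the standard library are available. Lean on these libraries where they do the work, as an engineer would, in place of code of your own. Each camera call takes 0.05 s, during which the arm holds its last target.

TASK

Take the aluminium hub with the inner tab from the bench, put it the right way up over the steel spindle on the pine cabinet panel, and turn it under light pressure until its tab drops into the spindle's keyway. Seat it fully home, flush on the spindle's flange, and let go. Feel your way and never press the hub hard against the spindle or the panel (60 N is too much), and leave the other things lying around where they are.

Things in the scene. Friction and masses are not known exactly. Their poses are not given: they have to be found in the camera images.
- hub: keyed hub: plain aluminium ring, 56 mm outside diameter, 26 mm high, about 0.14 kg, flat on the bench at any yaw; its round outside can be gripped at any yaw. Bore 34 mm diameter with a 4 mm chamfered lead-in at its bottom mouth, and one tab jutting into the bore near the top. Origin at the centre of its underside, z up its axis, x from the axis towards the tab.
- hub_tab (a point): bottom edge of the tab's inner face. The tab is 8 mm wide; its inner face is 11 mm from the hub's axis; it spans 18 to 26 mm above the hub's underside (the lower 18 mm of the bore are plain and round). Axes as the hub's.
- panel: fixed pine cabinet base panel on the bench, 260 (its x) x 280 (its y) x 18 mm, origin at the centre of its underside; the spindle stands at its centre. A side board 110 mm high stands along its -y edge with a drawer runner on its inner face (130 to 158 mm from the centre). Its x axis points away from the robot, give or take 0.2 rad of yaw.
- spindle_foot (a point): point on the spindle's axis at the top face of its flat dark steel flange (84 mm diameter, 24 mm above the bench); axes as the panel's. With its tab in the keyway the hub slides freely down to the flange, its underside at this point. With the tab off the keyway the tab rests on the spindle's flat top and the hub's underside stays 10 mm above this point.
- spindle_top (a point): centre of the steel spindle's flat top, 28 mm above the flange; spindle diameter 32 mm. A keyway 10 mm wide, 7 mm deep, open at the top, runs down its whole length. The spindle's own angle is not measured (axes as the panel's): the keyway faces within 1.0 rad either side of the panel's +x and can be seen from above. The spindle is stiff; only about 2.5 Nm turns it.
- plain_ring: a bystander: plain aluminium spacer ring without a tab, 48 mm outside diameter, 14 mm high, on the bench; origin at the centre of its underside. It may lie where the hub otherwise lies. Not to be moved.
- screwdriver: a bystander: screwdriver with a black handle lying on the panel beyond the spindle, about 95 mm from its axis, along the panel's y
- glue: a bystander: upright bottle, 56 mm diameter, 150 mm high, origin at the centre of its underside
- offcut: a bystander: pine offcut 60 x 90 x 18 mm, flat on the bench, origin at the centre of its underside
- tape: a bystander: upright grey tape measure 65 x 35 x 65 mm, origin at the centre of its underside
- runner: a bystander: loose steel drawer runner, 260 x 45 x 12 mm, flat on the bench, origin at the centre of its underside

How it is judged:
On the way:
1. the hub is lifted clear of the bench (height (world z) of hub above 0.03 m), for 0.1 s.
At the end, for the whole second after the job is handed in: The hub is released and at rest, upright (within 0.06 rad), centred on the spindle (within 3 mm) with its underside on the flange (within 2.5 mm above it), which it reaches only with its tab in the keyway (z of hub in the frame of spindle_foot between -0.003 and 0.0025 m and horizontal distance between hub and spindle_foot below 0.003 m and angle between hub's own z axis and vertical below 0.06 rad and linear speed of hub below 0.02 m/s and contact force between the fingers and hub below 0.2 N); the robot touches nothing.
It fails at once if the hub is pressed against the spindle, flange or panel with more than 60 N (contact force between hub and panel above 60 N).
It fails at once if a bystander is moved more than 30 mm (distance of any of plain_ring, screwdriver, glue, offcut, tape, runner from where it was at the start of the episode above 0.03 m).
It also fails if it takes over 64 s, if anything falls off the work surface, if the arm or the gripper's body presses on something with over 40 N, if the wrist force passes 120 N, or if a joint passes its speed limit or range.

## Working session

There is one attempt and no reset: what is moved stays moved. The work goes in short steps, Python scripts to look and compute and a tool call to move; the robot and the scene stay as the last step left them, time stands still between calls to the robot, and variables do not carry over. Pictures are saved under pics/ and viewed, and the job is handed in when it is done.

Besides the shell and the picture viewer there is one more tool, called after ">>>" as name(argument=value, ...), one argument or row to a line, values as JSON. apply_moves: Moves the arm, as the interface text tells. Its arguments: {"type":"object","properties":{"moves":{"type":"array"},"fingers":{"type":"number"},"force":{"type":"number"}},"required":["moves"]}

```bash
mkdir -p pics
python3 - <<'E'
from workcell import ctrl
import cv2,numpy as np
s=ctrl.state(); print({k:np.round(v,3).tolist() for k,v in s.items()})
for n in ("top","side","wrist"):
    c=ctrl.capture(n); cv2.imwrite(f"pics/{n}0.png",c["img"]); 
    print(n,{k:np.round(v,4).tolist() for k,v in c.items() if k!="img"})
E
```

```text
{'clock': 0.0, 'joint_pos': [-1.374, 0.221, 1.528, 0.0, 1.395, -0.126], 'joint_velocities': [-0.001, 0.002, 0.0, -0.001, 0.001, 0.001], 'joint_efforts': [-0.001, -49.69, -38.939, -0.0, 0.011, -0.0], 'eef_pos': [0.198, -0.592, 0.404], 'eef_rot': [-3.099, -0.504, 0.0], 'ft_force': [-0.539, -0.021, -0.512], 'torque': [-0.042, 0.017, -0.025], 'finger_gap': 1.006}
top {'intrinsics': [[521.3495, 0.0, 284.6036], [0.0, 521.3495, 204.5961], [0.0, 0.0, 1.0]], 'D': [0.0005, 0.0, 0.0, 0.0, 0.0], 'world_from_camera': [[-0.0284, 0.9809, -0.1925, 0.3403], [-0.9994, -0.024, 0.0253, -0.03], [0.0202, 0.1931, 0.981, 1.2791], [0.0, 0.0, 0.0, 1.0]]}
side {'intrinsics': [[438.4147, 0.0, 280.1148], [0.0, 438.4147, 213.3183], [0.0, 0.0, 1.0]], 'D': [-0.132, 0.0, 0.0, 0.0, 0.0], 'world_from_camera': [[-0.94, 0.2286, -0.2532, 0.3287], [-0.3407, -0.6682, 0.6614, 0.685], [-0.0179, 0.708, 0.706, 0.8304], [0.0, 0.0, 0.0, 1.0]]}
wrist {'intrinsics': [[331.6759, 0.0, 282.9611], [0.0, 331.6759, 205.2011], [0.0, 0.0, 1.0]], 'D': [-0.0688, 0.0, 0.0, 0.0, 0.0], 'T_tool_cam': [[-0.001, 0.951, 0.3091, 0.0798], [1.0, 0.001, 0.0001, 0.0001], [-0.0003, 0.3091, -0.951, 0.0307], [0.0, 0.0, 0.0, 1.0]]}
```

View pics/top0.png

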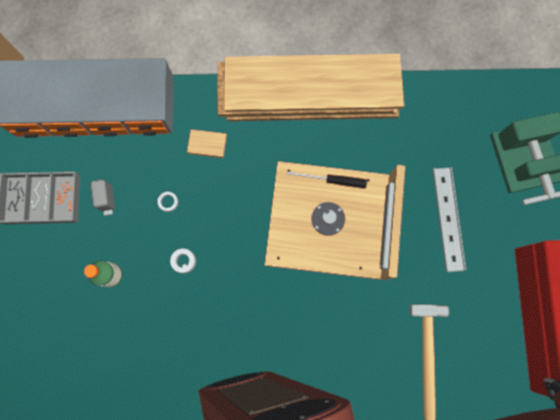

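View pics/side0.png

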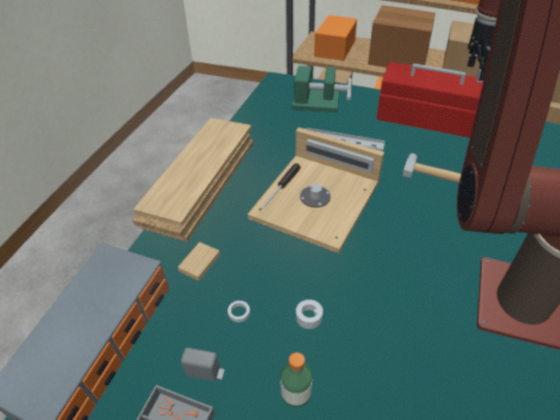

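View pics/wrist0.png

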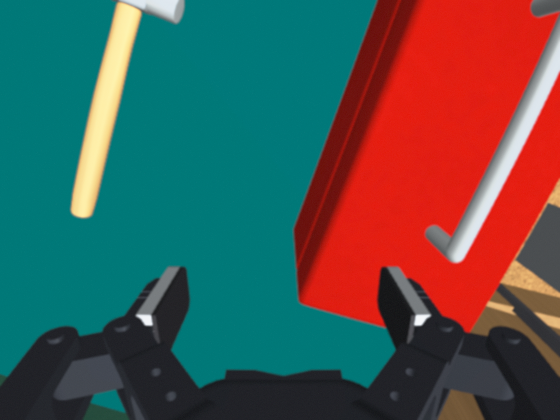

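The top view shows the hub around (183,261), the plain ring around (168,202) and the spindle and flange around (328,218). The glue bottle is at (105,272), left of the hub. Next I'll zoom in and measure.

```bash
cat > h.py <<'E'
import cv2,numpy as np
from scipy.spatial.transform import Rotation as R
from workcell import ctrl
def cap(n):
    s=ctrl.state(); c=ctrl.capture(n)
    if n=="wrist":
        T=np.eye(4);T[:3,:3]=R.from_rotvec(s["eef_rot"]).as_matrix();T[:3,3]=s["eef_pos"]
        c["W"]=T@np.array(c["T_tool_cam"])
    else: c["W"]=np.array(c["world_from_camera"])
    return c,s
def ray(c,uv,z):
    p=cv2.undistortPoints(np.array(uv,float).reshape(-1,1,2),np.array(c["intrinsics"]),np.array(c["D"])).reshape(-1,2)
    d=np.c_[p[:,0],-p[:,1],-np.ones(len(p))]@c["W"][:3,:3].T; o=c["W"][:3,3]
    return o+d*((z-o[2])/d[:,2])[:,None]
def proj(c,P):
    P=np.atleast_2d(P); q=(P-c["W"][:3,3])@c["W"][:3,:3]; q=q*[1,-1,-1]
    return cv2.projectPoints(q,np.zeros(3),np.zeros(3),np.array(c["intrinsics"]),np.array(c["D"]))[0].reshape(-1,2)
def zoom(img,u0,v0,w,h,k,name): cv2.imwrite(name,cv2.resize(img[v0:v0+h,u0:u0+w],None,fx=k,fy=k,interpolation=cv2.INTER_CUBIC))
E
python3 - <<'E'
from h import *
c,s=cap("top")
a=cv2.resize(c["img"][235:285,155:215],None,fx=6,fy=6,interpolation=2)
b=cv2.resize(c["img"][193:243,298:358],None,fx=6,fy=6,interpolation=2)
cv2.imwrite("pics/z1.png",np.hstack([a,b]))
hsv=cv2.cvtColor(c["img"],cv2.COLOR_BGR2HSV)
m=((hsv[...,1]<60)&(hsv[...,2]>110)).astype(np.uint8)
for (u0,v0,u1,v1,z) in [(155,235,215,285,.026),(150,185,188,220,.014)]:
    k=np.zeros_like(m);k[v0:v1,u0:u1]=m[v0:v1,u0:u1]
    cs,_=cv2.findContours(k,cv2.RETR_EXTERNAL,cv2.CHAIN_APPROX_NONE)
    q=max(cs,key=cv2.contourArea);(e,r)=cv2.minEnclosingCircle(q)
    print(e,r,cv2.fitEllipse(q),ray(c,[e],z),ray(c,[e],z/2))
dk=((hsv[...,2]<110)&(hsv[...,1]<90)).astype(np.uint8);k=np.zeros_like(m);k[193:243,298:358]=dk[193:243,298:358]
cs,_=cv2.findContours(k,cv2.RETR_EXTERNAL,cv2.CHAIN_APPROX_NONE);q=max(cs,key=cv2.contourArea);e=cv2.fitEllipse(q);print(e,ray(c,[e[0]],.024))
E
```

```text
(182.5, 260.5) 12.980854988098145 ((182.49920654296875, 260.409423828125), (24.625919342041016, 25.420330047607422), 97.47785186767578) [[0.45598685 0.18553172 0.026     ]] [[0.45718701 0.18776818 0.013     ]]
(167.34336853027344, 201.4036102294922) 10.664372444152832 ((167.21751403808594, 201.12681579589844), (19.97618293762207, 20.45813751220703), 95.07475280761719) [[0.60357386 0.22615154 0.014     ]] [[0.60503063 0.22756913 0.007     ]]
((327.7740783691406, 218.509765625), (29.8138484954834, 30.051612854003906), 146.73789978027344) [[ 0.54929032 -0.16695911  0.024     ]]
```

View pics/z1.png

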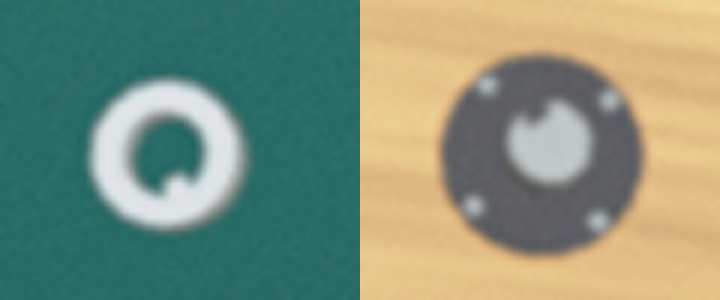

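Tab and keyway are both visible. In world yaw the tab points at about -160° and the keyway at about +26°. I'll move above the hub at tool yaw about 140°, which leaves wrist range for the ~-174° turn at the spindle.

>>> apply_moves(
  moves=[
    [0.0246, -0.0328, 0.0025, 0, 0, 0],
    [0.0246, -0.0328, 0.0025, 0, 0, 0],
    [0.0246, -0.0328, 0.0025, 0, 0, 0],
    [0.0246, -0.0328, 0.0025, 0, 0, 0],
    [0.0246, -0.0328, 0.0025, 0, 0, 0],
    [0.0246, -0.0328, 0.0025, 0, 0, 0],
    [0.0246, -0.0328, 0.0025, 0, 0, 0],
    [0.0246, -0.0328, 0.0025, 0, 0, 0],
    [0.0246, -0.0328, 0.0025, 0, 0, 0],
    [0.0246, -0.0328, 0.0025, 0, 0, 0],
    [0.0246, -0.0328, 0.0025, 0, 0, 0],
    [0.0246, -0.0328, 0.0025, 0, 0, 0],
    [0.0246, -0.0328, 0.0025, 0, 0, 0],
    [0.0246, -0.0328, 0.0025, 0, 0, 0],
    [0.0246, -0.0328, 0.0025, 0, 0, 0],
    [0.0246, -0.0328, 0.0025, 0, 0, 0],
    [0.0246, -0.0328, 0.0025, 0, 0, 0],
    [0.0246, -0.0328, 0.0025, 0, 0, 0],
    [0.0246, -0.0328, 0.0025, 0, 0, 0],
    [0.0246, -0.0328, 0.0025, 0, 0, 0],
  ],
  fingers=100,
  force=40,
)

```text
clock: 2.2
eef_pos: [0.4569, 0.1874, 0.3546]
eef_rot: [3.101, 0.506, 0.0]
ft_force: [1.2, 0.2, -0.8]
finger_gap: 1.001
```

>>> apply_moves(
  moves=[
    [0, 0, 0, 0, 0, -0.1414],
    [0, 0, 0, 0, 0, -0.1414],
    [0, 0, 0, 0, 0, -0.1414],
    [0, 0, 0, 0, 0, -0.1414],
    [0, 0, 0, 0, 0, -0.1414],
    [0, 0, 0, 0, 0, -0.1414],
    [0, 0, 0, 0, 0, -0.1414],
    [0, 0, 0, 0, 0, -0.1414],
    [0, 0, 0, 0, 0, -0.1414],
    [0, 0, 0, 0, 0, -0.1414],
    [0, 0, 0, 0, 0, -0.1414],
    [0, 0, 0, 0, 0, -0.1414],
    [0, 0, 0, 0, 0, -0.1414],
    [0, 0, 0, 0, 0, -0.1414],
    [0, 0, 0, 0, 0, -0.1414],
    [0, 0, 0, 0, 0, 0],
    [0, 0, 0, 0, 0, 0],
  ],
)

```text
clock: 3.9
eef_pos: [0.4567, 0.1855, 0.3546]
eef_rot: [-1.08, -2.95, 0.0]
ft_force: [-0.4, 0.2, 0.8]
finger_gap: 1.001
```

Run:
```python
from h import *
c,s=cap("wrist"); cv2.imwrite("pics/w1.png",c["img"])
print({k:np.round(s[k],4).tolist() for k in("clock","joint_pos","eef_pos","eef_rot","ft_force")})
print(proj(c,[[.456,.186,.026],[.456,.186,0]]))
```

```text
{'clock': 3.9, 'joint_pos': [0.2257, -0.0563, 1.9173, 0.0, 1.2808, -0.6436], 'eef_pos': [0.4567, 0.1855, 0.3546], 'eef_rot': [-1.0795, -2.9501, 0.0001], 'ft_force': [-0.3664, 0.1749, 0.7608]}
[[282.63834033 185.92306679]
 [282.66303857 179.32868096]]
```

View pics/w1.png

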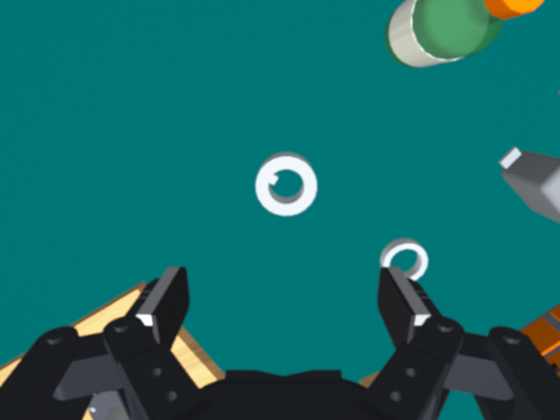

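The wrist view shows the hub with its top face centred near (287,186). The tab is at about (273,180), left and slightly above the bore centre, and level with the top face, so the hub is the right way up. Next I'll refine its centre and tab angle.

Run:
```python
from h import *
c,s=cap("wrist"); im=c["img"]
zoom(im,245,140,85,85,7,"pics/w1z.png")
g=im.min(axis=2)
m=(g>215).astype(np.uint8);k=np.zeros_like(m);k[140:225,245:330]=m[140:225,245:330]
cs,h=cv2.findContours(k,cv2.RETR_CCOMP,cv2.CHAIN_APPROX_NONE)
for i,q in enumerate(cs):
    if len(q)<20: continue
    P=ray(c,q[:,0,:],.026)
    A=np.c_[2*P[:,:2],np.ones(len(P))];x=np.linalg.lstsq(A,(P[:,:2]**2).sum(1),rcond=None)[0]
    r=np.sqrt(x[2]+x[0]**2+x[1]**2);d=P[:,:2]-x[:2];rr=np.hypot(*d.T)
    print(h[0][i][3],len(q),x[:2],r,rr.min(),rr.max(),"tabdir",np.degrees(np.arctan2(*d[rr.argmin()][::-1])))
    if h[0][i][3]>=0:
        C=x[:2]
```

```text
-1 165 [0.45810263 0.18808394] 0.02726938056394619 0.026650693564713016 0.027882867890537663 tabdir 62.49575002838379
0 114 [0.45882299 0.18827296] 0.01734968135480351 0.012323782629291593 0.0187448040242522 tabdir -160.9046592861321
```

View pics/w1z.png

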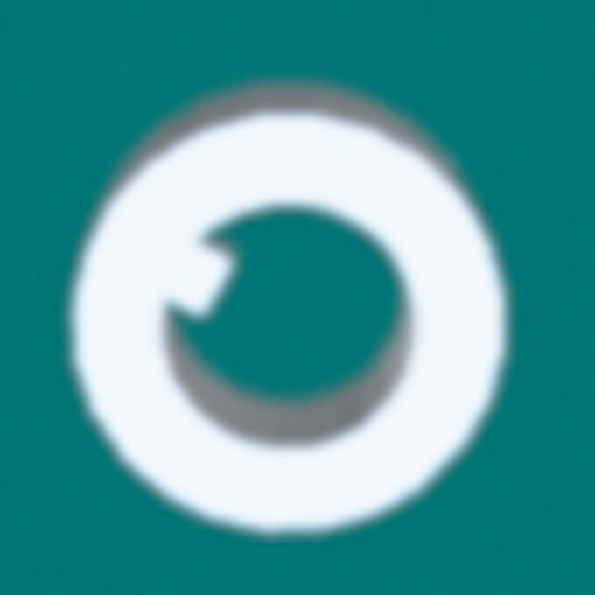

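>>> apply_moves(
  moves=[
    [0, 0.0018, 0.036, 0, 0, 0],
    [0, 0, 0.036, 0, 0, 0],
    [0, 0, 0.036, 0, 0, 0],
    [0, 0, 0.036, 0, 0, 0],
    [0, 0, 0.02, 0, 0, 0],
    [0, 0, 0.012, 0, 0, 0],
    [0, 0, 0.0056, 0, 0, 0],
    [0, 0, 0, 0, 0, 0],
    [0, 0, 0, 0, 0, 0],
  ],
  fingers=100,
)

```text
clock: 4.9
eef_pos: [0.4587, 0.1871, 0.1743]
eef_rot: [1.074, 2.95, 0.002]
ft_force: [-0.0, 0.5, -0.3]
finger_gap: 1.002
```

>>> apply_moves(
  moves=[
    [0, 0, 0, 0, 0, 0],
    [0, 0, 0, 0, 0, 0],
    [0, 0, 0, 0, 0, 0],
    [0, 0, 0, 0, 0, 0],
    [0, 0, 0, 0, 0, 0],
    [0, 0, 0, 0, 0, 0],
    [0, 0, 0, 0, 0, 0],
    [0, 0, 0, 0, 0, 0],
    [0, 0, 0, 0, 0, 0],
    [0, 0, 0, 0, 0, 0],
  ],
  fingers=0,
  force=40,
)

```text
clock: 5.9
eef_pos: [0.4585, 0.187, 0.1743]
eef_rot: [1.073, 2.951, 0.002]
ft_force: [-0.8, -0.2, 5.7]
finger_gap: 0.648
```

Run:
```python
from h import *
c,s=cap("wrist"); cv2.imwrite("pics/w2.png",c["img"])
print({k:np.round(s[k],4).tolist() for k in("clock","joint_pos","eef_pos","eef_rot","ft_force","torque","finger_gap")})
```

```text
{'clock': 5.9, 'joint_pos': [0.2279, 0.2179, 2.0152, 0.0, 0.9066, -0.6451], 'eef_pos': [0.4585, 0.187, 0.1743], 'eef_rot': [1.0735, 2.9508, 0.0016], 'ft_force': [-0.7515, -0.2128, 5.6999], 'torque': [-0.0994, 0.195, -0.012], 'finger_gap': 0.6481}
```

View pics/w2.png

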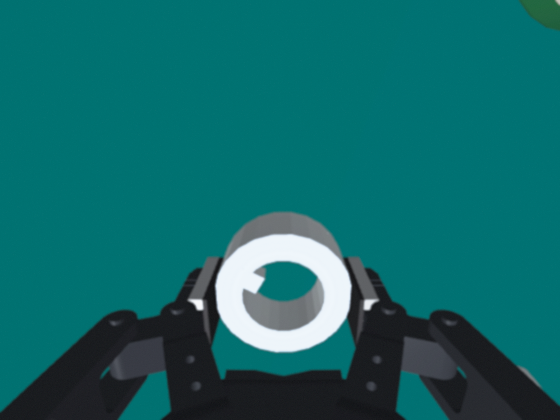

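Gripped: the gap of 0.648 is about 55 mm, and the tab is visible at (256,281). Now I'll lift, travel and turn.

>>> apply_moves(
  moves=[
    [0, 0, -0.01, 0, 0, 0],
    [0, 0, -0.02, 0, 0, 0],
    [0, 0, -0.032, 0, 0, 0],
    [0, 0, -0.032, 0, 0, 0],
    [0, 0, -0.032, 0, 0, 0],
    [-0.0284, -0.0276, 0, 0, 0, 0],
    [-0.0284, -0.0276, 0, 0, 0, 0],
    [-0.0284, -0.0276, 0, 0, 0, 0],
    [-0.0284, -0.0276, 0, 0, 0, 0],
    [-0.0284, -0.0276, 0, 0, 0, 0],
    [-0.0284, -0.0276, 0, 0, 0, 0],
    [-0.0284, -0.0276, 0, 0, 0, 0],
    [-0.0284, -0.0276, 0, 0, 0, 0],
    [0, 0, 0, 0, 0, 0],
  ],
)

```text
clock: 7.35
eef_pos: [0.4903, -0.1323, 0.3001]
eef_rot: [1.08, 2.948, -0.003]
ft_force: [-0.3, 0.5, -2.0]
finger_gap: 0.644
```

>>> apply_moves(
  moves=[
    [0, 0, 0, 0, 0, 0.145],
    [0, 0, 0, 0, 0, 0.145],
    [0, 0, 0, 0, 0, 0.145],
    [0, 0, 0, 0, 0, 0.145],
    [0, 0, 0, 0, 0, 0.145],
    [0, 0, 0, 0, 0, 0.145],
    [0, 0, 0, 0, 0, 0.145],
    [0, 0, 0, 0, 0, 0.145],
    [0, 0, 0, 0, 0, 0.145],
    [0, 0, 0, 0, 0, 0.145],
    [0, 0, 0, 0, 0, 0.145],
    [0, 0, 0, 0, 0, 0.145],
    [0, 0, 0, 0, 0, 0.145],
    [0, 0, 0, 0, 0, 0.145],
    [0, 0, 0, 0, 0, 0.145],
    [0, 0, 0, 0, 0, 0.145],
    [0, 0, 0, 0, 0, 0.145],
    [0, 0, 0, 0, 0, 0.145],
    [0, 0, 0, 0, 0, 0.145],
    [0, 0, 0, 0, 0, 0.145],
  ],
)

```text
clock: 9.35
eef_pos: [0.4899, -0.1275, 0.2993]
eef_rot: [-3.058, 0.719, 0.001]
ft_force: [0.0, -0.2, -1.3]
finger_gap: 0.649
```

>>> apply_moves(
  moves=[
    [0, 0, 0, 0, 0, 0.1],
    [0, 0, 0, 0, 0, 0],
    [0, 0, 0, 0, 0, 0],
  ],
)

```text
clock: 9.65
eef_pos: [0.49, -0.1278, 0.2993]
eef_rot: [-3.022, 0.858, 0.0]
ft_force: [-0.8, -0.7, -1.1]
finger_gap: 0.645
```

Run:
```python
from h import *
c,s=cap("wrist"); cv2.imwrite("pics/w3.png",c["img"])
print({k:np.round(s[k],4).tolist() for k in("clock","joint_pos","eef_pos","eef_rot","ft_force","torque","finger_gap")})
t,_=cap("top"); zoom(t["img"],260,150,150,120,5,"pics/t3.png")
```

```text
{'clock': 9.65, 'joint_pos': [-0.4111, 0.0408, 1.9322, 0.0002, 1.1688, 1.7127], 'eef_pos': [0.49, -0.1278, 0.2993], 'eef_rot': [-3.0221, 0.8577, 0.0002], 'ft_force': [-0.7742, -0.6594, -1.1309], 'torque': [-0.0024, 0.0263, -0.0243], 'finger_gap': 0.6452}
```

View pics/w3.png

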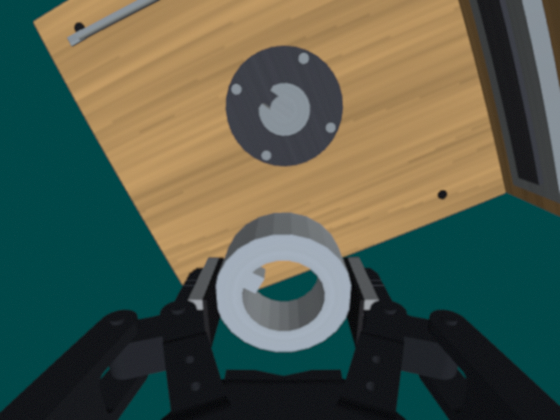

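View pics/t3.png

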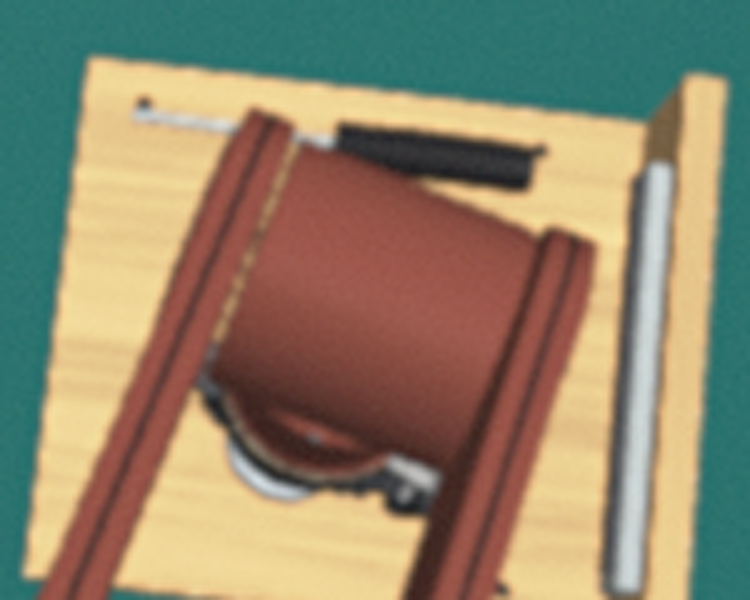

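The wrist view shows the flange centred near (284,106), the spindle top at (285,110) with its keyway at about (268,101), and the held hub at (284,293) with its tab at (254,280). Next I'll measure both in the tool frame.

```bash
cat > m.py <<'E'
from h import *
def circ(P):
    A=np.c_[2*P[:,:2],np.ones(len(P))];x=np.linalg.lstsq(A,(P[:,:2]**2).sum(1),rcond=None)[0]
    return x[:2],np.sqrt(x[2]+x[0]**2+x[1]**2)
def robust(P):
    Q=P
    for _ in range(6):
        C,r=circ(Q); d=np.hypot(*(P[:,:2]-C).T); Q=P[abs(d-r)<max(.0007,np.median(abs(d-r))*2)]
    return C,r,Q
E
python3 - <<'E'
from m import *
c,s=cap("wrist"); im=c["img"]; zoom(im,215,35,140,140,5,"pics/w3z.png")
T=R.from_rotvec(s["eef_rot"]).as_matrix(); p=s["eef_pos"]; phi=np.degrees(np.arctan2(T[1,0],T[0,0])); print("phi",phi)
tl=lambda X: np.round((np.array(X)-p)@T,4)
hsv=cv2.cvtColor(im,cv2.COLOR_BGR2HSV)
S,V=hsv[...,1].astype(int),hsv[...,2].astype(int)
b,r_=im[...,0].astype(int),im[...,2].astype(int)
roi=np.zeros(im.shape[:2],np.uint8);roi[40:172,215:352]=1
m=((r_-b<30)).astype(np.uint8)*roi
q=max(cv2.findContours(m,0,1)[0],key=cv2.contourArea)
C,r,_=robust(ray(c,q[:,0,:],.024)); print("flange",C,r,tl([*C,.024]))
roi[:]=0; roi[74:143,252:318]=1
for th in (110,125,140):
    m=((V>th)&(r_-b<30)).astype(np.uint8)*roi
    q=max(cv2.findContours(m,0,1)[0],key=cv2.contourArea)
    P=ray(c,q[:,0,:],.052);C,r,Q=robust(P)
    d=P[:,:2]-C; rr=np.hypot(*d.T); a=np.unwrap(np.arctan2(d[:,1],d[:,0])); key=rr<r-.002
    v=d[key].mean(0); v2=(d[key]/rr[key][:,None]).mean(0)
    print("spin",th,C,r,tl([*C,.052]),"rmin",rr.min(),"key",np.degrees(np.arctan2(v[1],v[0])),np.degrees(np.arctan2(v2[1],v2[0])))
# hub top : tool-frame z of top face = .1743-.026 => world z
zt=p[2]-(.1743-.026)
roi[:]=0; roi[225:358,205:360]=1
for th in (145,155,165,175):
    m=((V>th)&(S<90)).astype(np.uint8)*roi
    cs,h=cv2.findContours(m,cv2.RETR_CCOMP,1)
    for i,q in enumerate(cs):
        if len(q)<40: continue
        P=ray(c,q[:,0,:],zt);C,r,Q=robust(P);d=P[:,:2]-C;rr=np.hypot(*d.T);key=rr<r-.003
        v=d[key].mean(0) if key.any() else [1,0]
        print("hub",th,len(q),h[0][i][3],r,tl([*C,zt]),"tab-phi",np.degrees(np.arctan2(v[1],v[0]))-phi)
zoom(im,205,225,155,135,5,"pics/w3h.png")
E
```

```text
phi -31.73948793799467
flange [ 0.5519118  -0.16635383] 0.0411890131144146 [7.280e-02 1.000e-04 2.752e-01]
spin 110 [ 0.55178335 -0.16634432] 0.015906526795208188 [7.270e-02 1.000e-04 2.472e-01] rmin 0.00860934343549716 key 20.933064801926168 20.935372486756478
spin 125 [ 0.55178727 -0.16631534] 0.015619579695616573 [7.260e-02 1.000e-04 2.472e-01] rmin 0.008384948379238056 key 23.06934422792306 23.136283510586583
spin 140 [ 0.55179319 -0.16634849] 0.015307004499545045 [7.270e-02 1.000e-04 2.472e-01] rmin 0.008038545325700225 key 23.384988646426432 23.197250710604393
hub 145 357 -1 0.027764133598418797 [ 0.0018 -0.0003  0.1483] tab-phi 31.73948793799467
hub 145 259 4 0.017074512558654 [ 0.0016 -0.0002  0.1483] tab-phi 55.16035230870937
hub 155 357 -1 0.02766140528588285 [ 0.0018 -0.0003  0.1483] tab-phi 31.73948793799467
hub 155 245 8 0.017177601825298445 [ 0.0015 -0.0003  0.1483] tab-phi 57.84511483761918
hub 165 354 -1 0.027522156667489736 [ 0.0018 -0.0003  0.1483] tab-phi 31.73948793799467
hub 165 248 2 0.017334066564042676 [ 0.0014 -0.0003  0.1483] tab-phi 58.451370195156855
hub 175 352 -1 0.02729600869014355 [ 0.0018 -0.0004  0.1483] tab-phi 31.73948793799467
hub 175 269 4 0.017651654708612137 [ 0.0016 -0.0003  0.1483] tab-phi 60.920045953964106
```

View pics/w3z.png

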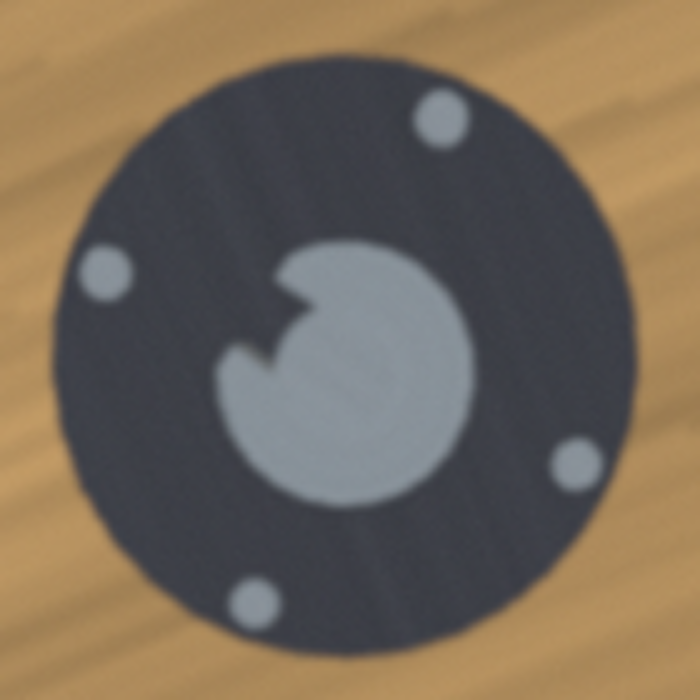

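View pics/w3h.png

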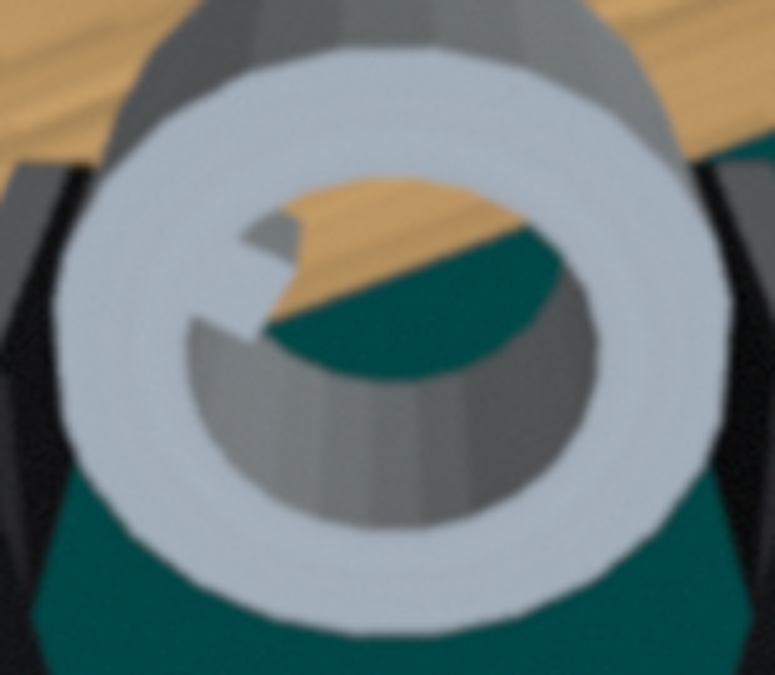

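The hub is 71 mm short of the spindle along tool x and needs about -4° of yaw. I'll move over the spindle and stop about 5 mm above it to check.

>>> apply_moves(
  moves=[
    [0.0237, 0.0002, 0, 0, 0, 0],
    [0.0237, 0.0001, 0, 0, 0, 0],
    [0.0236, 0.0001, 0, 0, 0, 0],
    [0, 0, 0.03, 0, 0, 0.07],
    [0, 0, 0.025, 0, 0, 0],
    [0, 0, 0.012, 0, 0, 0],
    [0, 0, 0, 0, 0, 0],
    [0, 0, 0, 0, 0, 0],
  ],
)

```text
clock: 10.6
eef_pos: [0.5505, -0.1662, 0.2328]
eef_rot: [2.989, -0.967, 0.001]
ft_force: [0.4, 0.3, -1.4]
finger_gap: 0.643
```

Run:
```python
from h import *
c,s=cap("wrist"); zoom(c["img"],190,210,180,150,4,"pics/w4.png")
print({k:np.round(s[k],4).tolist() for k in("clock","joint_pos","eef_pos","eef_rot","ft_force","torque","finger_gap")})
t,_=cap("side"); zoom(t["img"],265,150,100,80,7,"pics/s4.png")
```

```text
{'clock': 10.6, 'joint_pos': [-0.4303, 0.2876, 1.7919, 0.0, 1.0615, 1.7661], 'eef_pos': [0.5505, -0.1662, 0.2328], 'eef_rot': [2.9891, -0.9668, 0.001], 'ft_force': [0.4196, 0.3122, -1.3787], 'torque': [-0.0126, 0.0454, -0.0048], 'finger_gap': 0.6429}
```

View pics/w4.png

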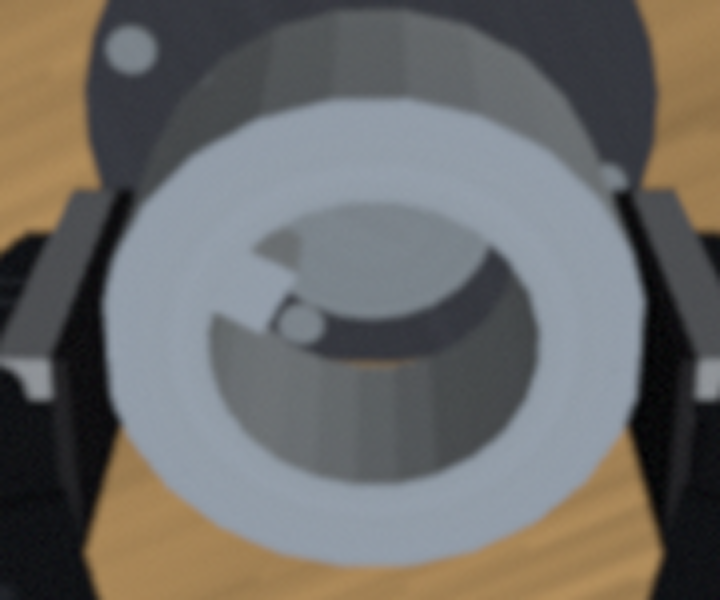

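View pics/s4.png

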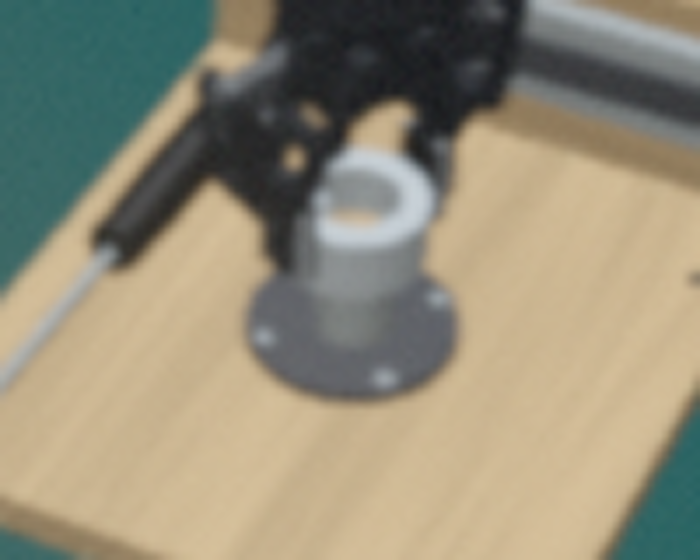

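In the wrist view the spindle's top shows through the bore, with its near edge at about (375,318) in the zoomed crop. In the side view the hub hangs over the spindle. I'll check the centring from the arc visible through the bore.

Run:
```python
from m import *
from scipy.optimize import least_squares
c,s=cap("wrist");T=R.from_rotvec(s["eef_rot"]).as_matrix();p=s["eef_pos"]
uv=np.array([[490,250],[478,268],[450,295],[415,310],[375,318],[340,315]])/4+[190,210]-.375
P=ray(c,uv,.052)
f=least_squares(lambda x:np.hypot(*(P[:,:2]-x).T)-.016,[.5518,-.1663]);print("spindle",f.x,f.fun,((np.array([*f.x,.052])-p)@T))
uv=np.array([[374,98],[520,135],[643,300],[600,460],[480,545],[375,565],[250,540],[150,460],[104,300],[230,133]])/4+[190,210]-.375
P=ray(c,uv,p[2]-.1483);C,r=circ(P);print("hub",C,r,(np.array([*C,p[2]-.1483])-p)@T)
```

```text
spindle [ 0.55188634 -0.16649267] [ 1.19225351e-04 -4.22368878e-06  2.91609122e-05 -2.37926382e-04
  4.62576105e-06  1.60244802e-04] [ 0.00029766 -0.00038687  0.18182248]
hub [ 0.55301889 -0.16736322] 0.02794055660161341 [ 0.00181776 -0.00036281  0.14830578]
```

>>> apply_moves(
  moves=[
    [-0.0012, 0, 0, 0, 0, 0],
    [0, 0, 0.003, 0, 0, 0],
    [0, 0, 0.003, 0, 0, 0],
    [0, 0, 0, 0, 0, 0],
    [0, 0, 0, 0, 0, 0],
  ],
)

```text
clock: 11.25
eef_pos: [0.5491, -0.1654, 0.2258]
eef_rot: [-2.989, 0.968, 0.001]
ft_force: [-0.1, -0.0, -2.0]
finger_gap: 0.646
```

>>> apply_moves(
  moves=[
    [0, 0, 0.001, 0, 0, 0],
    [0, 0, 0.001, 0, 0, 0],
    [0, 0, 0, 0, 0, 0],
  ],
)

```text
clock: 11.55
eef_pos: [0.5492, -0.1654, 0.2239]
eef_rot: [-2.989, 0.968, 0.0]
ft_force: [-0.0, 0.3, -1.2]
finger_gap: 0.645
```

>>> apply_moves(
  moves=[
    [0, 0, 0.001, 0, 0, 0],
    [0, 0, 0.001, 0, 0, 0],
    [0, 0, 0, 0, 0, 0],
  ],
)

```text
clock: 11.85
eef_pos: [0.5492, -0.1654, 0.2219]
eef_rot: [-2.989, 0.968, 0.0]
ft_force: [0.5, 0.6, -2.3]
finger_gap: 0.645
```

There's no contact although the underside is now about 4 mm below the spindle top, so the bore has gone over it. I'll keep lowering gently.

>>> apply_moves(
  moves=[
    [0, 0, 0.0015, 0, 0, 0],
    [0, 0, 0.0015, 0, 0, 0],
    [0, 0, 0, 0, 0, 0],
  ],
)

```text
clock: 12.15
eef_pos: [0.5492, -0.1655, 0.2189]
eef_rot: [-2.989, 0.968, -0.0]
ft_force: [-0.1, -0.2, -1.2]
finger_gap: 0.643
```

>>> apply_moves(
  moves=[
    [0, 0, 0.0015, 0, 0, 0],
    [0, 0, 0.0015, 0, 0, 0],
    [0, 0, 0, 0, 0, 0],
  ],
)

```text
clock: 12.45
eef_pos: [0.5493, -0.1654, 0.2159]
eef_rot: [-2.989, 0.968, -0.0]
ft_force: [1.4, -0.3, -1.3]
finger_gap: 0.643
```

>>> apply_moves(
  moves=[
    [0, 0, 0.0015, 0, 0, 0],
    [0, 0, 0.0015, 0, 0, 0],
    [0, 0, 0, 0, 0, 0],
  ],
)

```text
clock: 12.75
eef_pos: [0.5493, -0.1654, 0.2129]
eef_rot: [-2.989, 0.968, -0.0]
ft_force: [1.0, -0.5, -2.2]
finger_gap: 0.643
```

>>> apply_moves(
  moves=[
    [0, 0, 0.0015, 0, 0, 0],
    [0, 0, 0.001, 0, 0, 0],
    [0, 0, 0, 0, 0, 0],
  ],
)

```text
clock: 13.05
eef_pos: [0.5493, -0.1655, 0.2105]
eef_rot: [-2.989, 0.968, -0.0]
ft_force: [0.8, 0.3, -1.8]
finger_gap: 0.642
```

>>> apply_moves(
  moves=[
    [0, 0, 0.001, 0, 0, 0],
    [0, 0, 0, 0, 0, 0],
  ],
)

```text
clock: 13.25
eef_pos: [0.5493, -0.1655, 0.2096]
eef_rot: [2.989, -0.968, 0.0]
ft_force: [1.0, -0.8, -0.9]
finger_gap: 0.638
```

>>> apply_moves(
  moves=[
    [0, 0, 0.001, 0, 0, 0],
    [0, 0, 0, 0, 0, 0],
  ],
)

```text
clock: 13.45
eef_pos: [0.5493, -0.1655, 0.2085]
eef_rot: [-2.989, 0.968, -0.0]
ft_force: [0.8, 0.3, -2.9]
finger_gap: 0.64
```

>>> apply_moves(
  moves=[
    [0, 0, 0.001, 0, 0, 0],
    [0, 0, 0, 0, 0, 0],
  ],
)

```text
clock: 13.65
eef_pos: [0.5493, -0.1654, 0.2075]
eef_rot: [-2.989, 0.968, -0.0]
ft_force: [1.8, -1.2, -1.6]
finger_gap: 0.644
```

>>> apply_moves(
  moves=[
    [0, 0, 0.001, 0, 0, 0],
    [0, 0, 0, 0, 0, 0],
  ],
)

```text
clock: 13.85
eef_pos: [0.5493, -0.1654, 0.2065]
eef_rot: [-2.989, 0.968, -0.0]
ft_force: [1.1, -0.6, -1.0]
finger_gap: 0.646
```

>>> apply_moves(
  moves=[
    [0, 0, 0.001, 0, 0, 0],
    [0, 0, 0, 0, 0, 0],
  ],
)

```text
clock: 14.05
eef_pos: [0.5493, -0.1655, 0.2055]
eef_rot: [-2.989, 0.968, -0.0]
ft_force: [1.1, -1.1, -1.1]
finger_gap: 0.646
```

Run:
```python
from h import *
c,s=cap("wrist"); zoom(c["img"],190,210,180,150,4,"pics/w5.png")
print({k:np.round(s[k],4).tolist() for k in("clock","eef_pos","ft_force","torque","finger_gap")})
```

```text
{'clock': 14.05, 'eef_pos': [0.5493, -0.1655, 0.2055], 'ft_force': [1.1474, -1.1049, -1.1283], 'torque': [-0.0207, -0.1759, -0.0301], 'finger_gap': 0.6459}
```

View pics/w5.png

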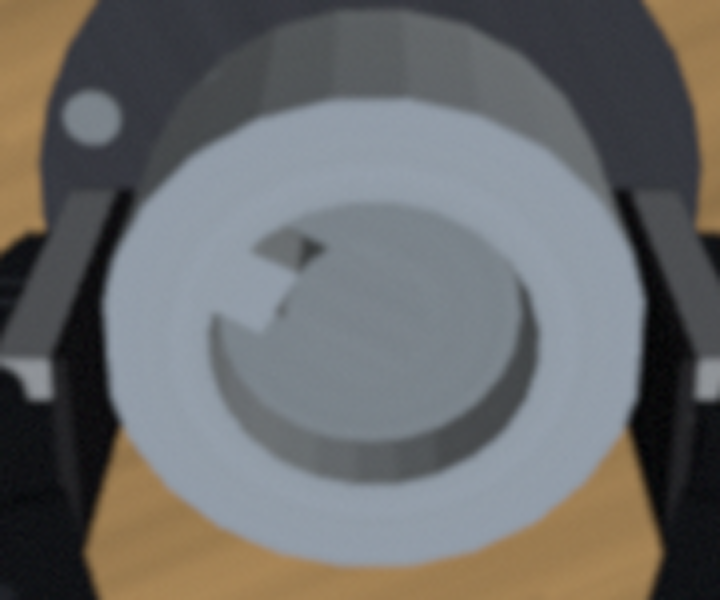

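The hub top hasn't slipped in the grip. The underside is about 7 mm above the flange, below the 10 mm tab-on-top stop, so the tab is in the keyway. I'll continue down, watching the force.

>>> apply_moves(
  moves=[
    [0, 0, 0.0015, 0, 0, 0],
    [0, 0, 0, 0, 0, 0],
  ],
)

```text
clock: 14.3
eef_pos: [0.5493, -0.1654, 0.204]
eef_rot: [-2.989, 0.968, -0.0]
ft_force: [1.2, 0.7, -2.4]
finger_gap: 0.643
```

>>> apply_moves(
  moves=[
    [0, 0, 0.0015, 0, 0, 0],
    [0, 0, 0, 0, 0, 0],
  ],
)

```text
clock: 14.5
eef_pos: [0.5493, -0.1655, 0.2025]
eef_rot: [2.989, -0.968, 0.0]
ft_force: [1.7, -0.8, -2.4]
finger_gap: 0.643
```

>>> apply_moves(
  moves=[
    [0, 0, 0.0015, 0, 0, 0],
    [0, 0, 0, 0, 0, 0],
  ],
)

```text
clock: 14.7
eef_pos: [0.5493, -0.1655, 0.201]
eef_rot: [-2.989, 0.968, -0.0]
ft_force: [1.3, -0.8, -1.7]
finger_gap: 0.645
```

>>> apply_moves(
  moves=[
    [0, 0, 0.001, 0, 0, 0],
    [0, 0, 0, 0, 0, 0],
  ],
)

```text
clock: 14.9
eef_pos: [0.5493, -0.1654, 0.2]
eef_rot: [-2.989, 0.968, -0.0]
ft_force: [1.0, -0.9, -2.4]
finger_gap: 0.645
```

>>> apply_moves(
  moves=[
    [0, 0, 0.0007, 0, 0, 0],
    [0, 0, 0, 0, 0, 0],
  ],
)

```text
clock: 15.1
eef_pos: [0.5493, -0.1654, 0.1994]
eef_rot: [-2.989, 0.968, -0.0]
ft_force: [2.0, 0.2, -2.3]
finger_gap: 0.644
```

>>> apply_moves(
  moves=[
    [0, 0, 0.0005, 0, 0, 0],
    [0, 0, 0, 0, 0, 0],
  ],
)

```text
clock: 15.3
eef_pos: [0.5493, -0.1655, 0.1989]
eef_rot: [-2.989, 0.968, -0.0]
ft_force: [0.7, -0.6, -0.5]
finger_gap: 0.644
```

>>> apply_moves(
  moves=[
    [0, 0, 0.0005, 0, 0, 0],
    [0, 0, 0, 0, 0, 0],
  ],
)

```text
clock: 15.5
eef_pos: [0.5493, -0.1655, 0.1984]
eef_rot: [-2.989, 0.968, -0.0]
ft_force: [2.1, -0.6, -0.6]
finger_gap: 0.645
```

>>> apply_moves(
  moves=[
    [0, 0, 0.0003, 0, 0, 0],
    [0, 0, 0, 0, 0, 0],
  ],
)

```text
clock: 15.7
eef_pos: [0.5493, -0.1655, 0.1984]
eef_rot: [2.989, -0.968, 0.0]
ft_force: [0.2, 0.7, 2.2]
finger_gap: 0.642
```

>>> apply_moves(
  moves=[
    [0, 0, 0.0003, 0, 0, 0],
    [0, 0, 0, 0, 0, 0],
  ],
)

```text
clock: 15.9
eef_pos: [0.5493, -0.1655, 0.1984]
eef_rot: [2.989, -0.967, 0.0]
ft_force: [-1.2, 0.4, 6.2]
finger_gap: 0.649
```

Run:
```python
from h import *
c,s=cap("wrist"); a=cv2.resize(c["img"][210:360,190:370],None,fx=3,fy=3,interpolation=2); cv2.imwrite("pics/w6.png",a)
print({k:np.round(s[k],4).tolist() for k in("clock","eef_pos","ft_force","torque","finger_gap")})
t,_=cap("side"); zoom(t["img"],265,150,100,80,7,"pics/s6.png")
```

```text
{'clock': 15.9, 'eef_pos': [0.5493, -0.1655, 0.1984], 'ft_force': [-1.1629, 0.3542, 6.1685], 'torque': [0.0148, 0.2501, -0.012], 'finger_gap': 0.6486}
```

View pics/w6.png

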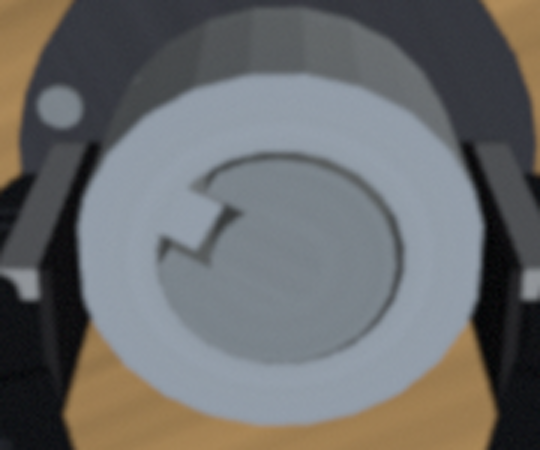

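View pics/s6.png

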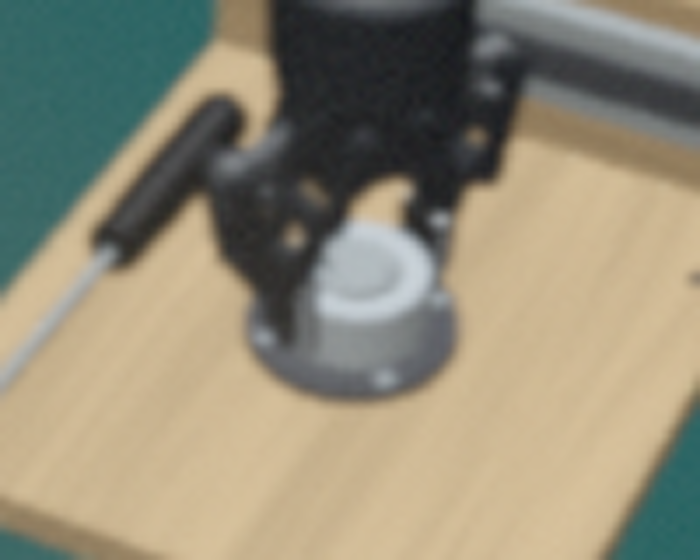

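The hub is seated. Contact came at TCP z 0.1984 (predicted 0.1983), and the tab at about (195,220) in the crop sits inside the keyway with the hub top near the spindle top. Now I'll release and withdraw.

>>> apply_moves(
  moves=[
    [0, 0, 0, 0, 0, 0],
    [0, 0, 0, 0, 0, 0],
    [0, 0, 0, 0, 0, 0],
    [0, 0, 0, 0, 0, 0],
    [0, 0, 0, 0, 0, 0],
    [0, 0, 0, 0, 0, 0],
  ],
  fingers=100,
)

```text
clock: 16.6
eef_pos: [0.5492, -0.1654, 0.1977]
eef_rot: [-2.989, 0.968, 0.0]
ft_force: [-1.3, 0.4, 1.4]
finger_gap: 1.002
```

>>> apply_moves(
  moves=[
    [0, 0, -0.01, 0, 0, 0],
    [0, 0, -0.02, 0, 0, 0],
    [0, 0, -0.03, 0, 0, 0],
    [0, 0, -0.03, 0, 0, 0],
    [0, 0, -0.03, 0, 0, 0],
    [0, 0, 0, 0, 0, 0],
    [0, 0, 0, 0, 0, 0],
  ],
)

```text
clock: 17.3
eef_pos: [0.5495, -0.1655, 0.3193]
eef_rot: [2.989, -0.967, 0.004]
ft_force: [0.3, 0.4, -0.2]
finger_gap: 1.006
```

Run:
```python
from m import *
c,s=cap("wrist"); cv2.imwrite("pics/w7.png",c["img"])
print({k:np.round(s[k],4).tolist() for k in("clock","eef_pos","ft_force","finger_gap")})
t,_=cap("side"); zoom(t["img"],265,150,100,80,7,"pics/s7.png")
```

```text
{'clock': 17.3, 'eef_pos': [0.5495, -0.1655, 0.3193], 'ft_force': [0.317, 0.3587, -0.2075], 'finger_gap': 1.0057}
```

View pics/w7.png

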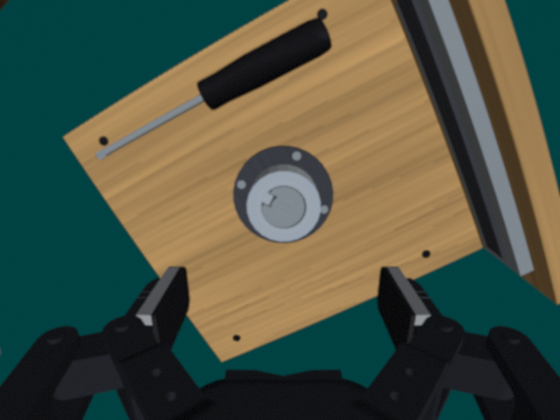

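View pics/s7.png

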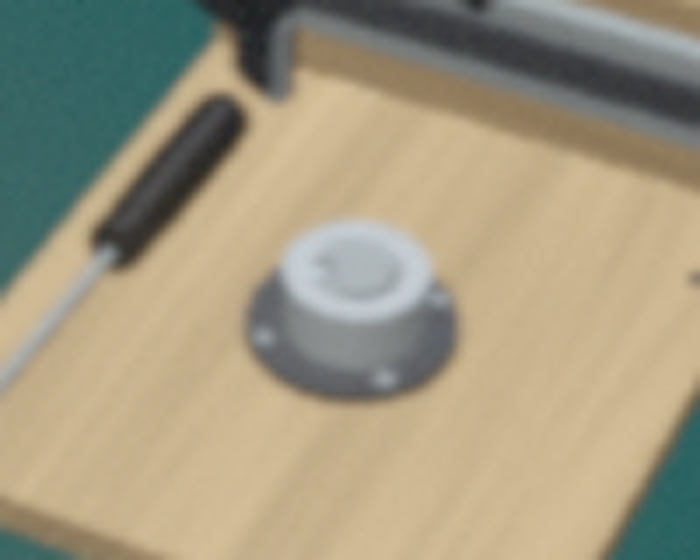

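After release, the wrist view shows the hub at (284,205) on the flange with its tab in the keyway. The side view shows it flat on the flange, and the screwdriver looks unmoved. Handing in.

Run:
```python
from workcell import ctrl
print(ctrl.close_job()); print(ctrl.state()["clock"])
```

```text
the job is handed in; nothing more can be done
None
the job is handed in; nothing more can be done
```

I put the hub on the spindle with its tab in the keyway, seated it on the flange, let go, and handed the job in at about 17 s of the 64 s allowed.

- **Turning:** I turned the hub about 176° in total, in the air, using the camera's tab and keyway angles. The tab went straight into the keyway, so I never needed to turn it under pressure.
- **Seating:** The hub met the flange with the tool at z 0.1984 m, against 0.1983 m predicted. The highest force I read while seating it was about 6 N.
- **After release:** The wrist and side pictures show the hub flat on the flange with its tab in the keyway. The gripper is open and about 12 cm above where it let go, and the force reads about zero.
- **Disagreement:** The top and wrist cameras differed by about 2–3 mm on the hub and spindle positions. I used the wrist camera for the final alignment, with a 1.2 mm correction just before lowering, and saw no contact until the flange.
- **Not checked:** I did not measure the hub's final height, tilt or centring separately after release. The screwdriver looked unmoved in the last pictures. I did not re-image the other bystanders, though the planned path kept clear of them and no unexpected force showed.

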